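Open the camera module: release two push rivets and take off the cover

TASK

Open the red camera module: pull the yellow centre pins of its two push rivets fully up, one after the other, so that their legs draw in while the black cover stays in place. Then lift the cover off by its handle and lay it gently, flat and handle up, inside the white tray. Leave both pins standing up and do not disturb the other things.

Things in the scene. Friction and masses are not known exactly. Their poses are not given: they have to be found in the camera images.
- module: red camera module fixed to the table; origin at table height below the middle of the covered bay, z up. Flat top face 70 mm up, x -65 to +135 mm, y -135 to +135 mm. A black lens barrel lies on its rear deck (x +87 to +123 mm, 34 mm above the top face). Two push rivets at x = 0, y = +78 mm (a) and -78 mm (b)
- rivet_a (a joint): height in m of the yellow centre pin of the rivet at the module's +y end: 0 = pushed in, its two yellow legs spread along the module's x to 28 mm from its axis, over the cover (leg tops 13 mm above the module's top face); 0.014 = fully up at its stop, legs drawn in. About 6 N of friction; it stays where it is left
- rivet_b (a joint): height in m of the yellow centre pin of the rivet at the module's -y end: 0 = pushed in, its two yellow legs spread along the module's x to 28 mm from its axis, over the cover (leg tops 13 mm above the module's top face); 0.014 = fully up at its stop, legs drawn in. About 6 N of friction; it stays where it is left
- rivet_a_head (a point): centre of the top of that pin's round yellow head (+y end), 20 mm tall, 26 mm across in its upper 10 mm, 19 mm at its foot; pinch it from the sides. Pin pushed in: this point is 39 mm above the module's top face and the foot sits on a fixed white collar 34 mm across, whose top is 19 mm above that face. It rises with the pin
- rivet_b_head (a point): centre of the top of that pin's round yellow head (-y end), 20 mm tall, 26 mm across in its upper 10 mm, 19 mm at its foot; pinch it from the sides. Pin pushed in: this point is 39 mm above the module's top face and the foot sits on a fixed white collar 34 mm across, whose top is 19 mm above that face. It rises with the pin
- cover: loose black plastic cover plate, 110 (its x) x 192 (its y) x 6 mm, about 0.4 kg, lying on the module's top face; origin at the centre of its underside, z up. A notch 42 mm wide, open at the end, in each end (y) goes round a rivet with a few mm of play. The spread rivet legs hold it down; with both pins fully up it lifts straight off
- cover_handle (a point): middle of the cover's handle, an aluminium bar of 12 x 12 mm section and 100 mm length along the cover's y, bar centre 46 mm above the cover's underside, with free space of 34 mm between plate and bar; uprights at y = +-40 mm
- tray: white open tray fixed to the table, 190 (its x) x 270 (its y) mm outside, 18 mm high, walls and floor 5 mm thick; origin at the centre of its underside, z up. The cover fits inside with its y along the tray's y, about 35 mm free all round
- lens_cap: loose grey plastic lens cap, 48 mm across, 14 mm high, lying on the camera module's rear deck; leave alone
- bottle_a: loose amber bottle with a blue cap, 70 mm across, 140 mm high; leave alone
- bottle_b: another such amber bottle; leave alone
- screwdriver: loose screwdriver, 170 mm long, lying on the table; leave alone
- wrench: loose wrench, 150 mm long, lying on the table; leave alone
- beaker: loose white cup, 70 mm across, 80 mm high; leave alone
- slide_box: loose blue box, 90 x 70 x 35 mm; leave alone

How it is judged (in metres and radians):
On the way, in this order (a step that is already met when the one before it is completed fails the run):
1. both rivet pins are fully up while the cover still lies in its place on the module (value of joint each of rivet_a, rivet_b above 0.0115 m and distance of cover from where it was at the start of the episode below 0.015 m), for 0.2 s.
2. the cover is lifted clear of the rivets (value of joint each of rivet_a, rivet_b above 0.0115 m and z of cover in the frame of module above 0.11 m), for 0.05 s.
At the end, for the whole second after the job is handed in: Both pins stand up by more than 11.5 of their 14 mm. The cover lies at rest, flat (within 0.06 rad) and handle up, on the tray's floor inside its walls (its centre within 45 mm of the tray's along each tray axis, underside less than 9 mm above the tray's underside) (value of joint each of rivet_a, rivet_b above 0.0115 m and x of cover in the frame of tray between -0.045 and 0.045 m and y of cover in the frame of tray between -0.045 and 0.045 m and z of cover in the frame of tray below 0.009 m and angle between cover's own z axis and vertical below 0.06 rad and linear speed of cover below 0.02 m/s and angular speed of cover below 0.1 rad/s); the robot touches nothing.
It fails at once if the cover is dropped or flung (moves faster than 0.6 m/s with no finger on it) (linear speed of cover above 0.6 m/s and contact force between the fingers and cover below 0.05 N).
It fails at once if another loose thing is moved by more than 25 mm or tipped over (distance of any of lens_cap, bottle_a, bottle_b, screwdriver, wrench, beaker, slide_box from where it was at the start of the episode above 0.025 m or angle between any of bottle_a, bottle_b, beaker's own z axis and vertical above 0.5 rad).
It also fails if it takes over 58 s, if anything falls off the work surface, if the arm or the gripper's body presses on something with over 40 N, if the wrist force passes 120 N, or if a joint passes its speed limit or range.

ROBOT

A 6-joint arm with a two-finger parallel gripper is mounted at the origin on the work surface. World frame = base frame: x ahead of the robot, y to its left, z up, the work surface at z = 0. Lengths are in mm, angles in degrees, forces in N, time in s.
With the tool pointing down it reaches from about 350 to 1000 mm from the base axis. Payload 7.1 kg.
Tool frame: the origin (TCP) lies midway between the tips of the shut fingers; the grasp point (between the pads) lies 19 mm behind it; z points along the fingers, y is the line along which they close (so a half turn about z gives the same grasp; the last joint's range is limited). The gripper opens to 85 mm and grips with 20 to 120 N. Pads are 22 mm wide; open, the fingers measure 114 mm over their backs; the gripper's body (76 mm by 85 mm) begins 54 mm behind the grasp point. The pads swing forward as they close: fully open they stand 13 mm farther back than shut.
Start: joints at [67.265, 24.242, 93.386, -0, 62.372, -1.089], TCP at [230.516, 580.919, 231.319] pointing down, gripper open.
Joint ranges: [-172.04, 172.04], [-51.8, 120.97], [4.93, 147.93], [-75.15, 255.16], [6.16, 154.13], [-145.62, 145.62]. Speed limits (degrees/s): [136.94, 136.94, 172.46, 180, 180, 180].

INTERFACE

Orientations are given as [roll, pitch, yaw] about the fixed x, y, z axes, in that order (R = Rz(yaw) Ry(pitch) Rx(roll)).
In Python, from bench import sensors, imaging, bot gives the robot as it stands.
- The arm moves only by the tool play_rows, never from a script. Its argument "series" is a list of rows, each a list of 2 entries, a list of its own where there are three numbers: the shift along the tool's x, y, z in mm, then the turn about the tool's z in degrees. In form: [[[dx, dy, dz], twist], ...]. A call has 1 to 5 rows; each row shifts and turns the commanded pose from where the row before left it, along the tool's axes as they then stand; what a row does not reach is not made up. A row lasts 1/12 s, in which the tool goes at most 41.7 mm and 7.16 degrees, less where a joint would pass 70% of its speed; a pose out of reach is approached as far as the arm can. A call is refused whole if a number of a shift passes 41.7 or a number of a turn 7.16, either way. A call with a gripper value outside its range is refused whole. "gripper" is the opening, from 0 (shut) to 1 (fully open), set as the call begins (left out, the last holds). The fingers move at their own pace and stop on an object; the grip force is fixed at half the most. Time passes only in rows, so rows that do not move let the fingers close. It gives the time, the measured TCP pose, the force, the opening and the grip force at its end, in the units of the state.
- sensors.get_obs(): the state, without advancing time (a new reading comes with each control period).
- imaging.read_camera(name): name is "scene" or "top"; returns a dict with "image" (400x640x3 uint8, red, green, blue), "camera_matrix" (3x3 intrinsics, pixels), "dist" ([k1, k2, p1, p2, k3] as OpenCV has them; the pictures are not rectified), "world_from_camera" (4x4, takes a point from camera to world coordinates). Camera axes: x right, y down, z forward; pixel columns grow to the right and rows downward; lengths in mm; the calibration is good to about 2 mm. A picture is of the moment at which its call begins. There is no depth.
- bot.job_done(): hands the job in; it is judged then, once.
The state is a dict: "t": time; "q": joint angles; "qvel": joint speeds; "joint_torque": joint torques, N m; "ee_pos": TCP position; "tool_rot": TCP orientation; "wrist_force": force on the tool from outside, world axes, zero at the start; "ft_torque": the same for the moment, N m; "width": opening from 0.0 (shut) to 1.0 (fully open); "gripper_force": force on a finger pad.
Only numpy, scipy, OpenCV 4.12 (cv2) and the standard library are available. Lean on these libraries where they do the work, as an engineer would, in place of code of your own. Each camera call takes 0.05 s, during which the arm holds its last target. There are 200 camera calls.

## Working session

There is one attempt and no reset: what is moved stays moved. The work goes in short steps, Python scripts to look and compute and a tool call to move; the robot and the scene stay as the last step left them, time stands still between calls to the robot, and variables do not carry over. Pictures are saved under pics/ and viewed, at most 10 in all, crops included, and the job is handed in when it is done.

Besides the shell and the picture viewer there is one more tool, called after "Request:" by a JSON object that holds its "fn" and its "kwargs", one argument or row to a line. play_rows: Moves the arm, as the interface text tells. Its arguments: {"type":"object","properties":{"series":{"type":"array","items":{"type":"array"}},"gripper":{"type":"number"}},"required":["series"]}

```bash
mkdir -p pics; ls
cat > h.py <<'E'
import numpy as np, cv2
from bench import sensors, imaging, bot
def cam(n): return imaging.read_camera(n)
def ray(c,uv):
    p=cv2.undistortPoints(np.array([[uv]],float),c["camera_matrix"],np.array(c["dist"],float))[0,0]
    T=np.array(c["world_from_camera"]); return T[:3,3],T[:3,:3]@np.array([p[0],p[1],1.])
def onz(c,uv,z):
    o,d=ray(c,uv); return o+d*(z-o[2])/d[2]
def cross(c1,u1,c2,u2):
    o1,d1=ray(c1,u1);o2,d2=ray(c2,u2);d1/=np.linalg.norm(d1);d2/=np.linalg.norm(d2)
    s=np.linalg.lstsq(np.c_[d1,-d2],o2-o1,rcond=None)[0]
    a,b=o1+s[0]*d1,o2+s[1]*d2; return (a+b)/2,np.linalg.norm(a-b)
def proj(c,P):
    T=np.linalg.inv(np.array(c["world_from_camera"]));r=cv2.Rodrigues(T[:3,:3])[0]
    return cv2.projectPoints(np.array(P,float).reshape(-1,1,3),r,T[:3,3],c["camera_matrix"],np.array(c["dist"],float))[0][:,0]
def blobs(img,lo,hi,amin=20):
    h=cv2.cvtColor(img,cv2.COLOR_RGB2HSV);m=cv2.inRange(h,np.array(lo),np.array(hi))
    n,l,s,ce=cv2.connectedComponentsWithStats(m)
    return [(s[i].tolist(),ce[i].round(1).tolist()) for i in range(1,n) if s[i][4]>=amin]
E
python3 - <<'E'
from h import *
for n in("top","scene"):
    c=cam(n);cv2.imwrite(f"pics/{n}0.png",c["image"][:,:,::-1])
    print(n,np.array(c["world_from_camera"]).round(2).tolist(),np.array(c["camera_matrix"])[0,0])
    print("yellow",blobs(c["image"],(22,120,90),(34,255,255)))
    print("red",blobs(c["image"],(0,120,60),(8,255,255),200))
print(sensors.get_obs())
E
```

```text
pics
top [[0.03, -0.99, 0.14, 346.92], [-1.0, -0.03, -0.01, 13.52], [0.02, -0.14, -0.99, 1475.95], [0.0, 0.0, 0.0, 1.0]] 499.37273885025746
yellow [([360, 196, 9, 14, 90], [364.0, 202.6]), ([416, 203, 8, 14, 80], [419.2, 210.0]), ([359, 212, 7, 5, 31], [362.2, 214.2]), ([414, 219, 7, 5, 25], [416.8, 221.5])]
red [([344, 83, 30, 20, 542], [358.2, 92.0]), ([340, 160, 100, 79, 3274], [387.8, 197.4]), ([95, 189, 13, 51, 478], [100.7, 214.7]), ([333, 242, 10, 30, 242], [337.5, 256.6]), ([612, 355, 28, 45, 1168], [625.9, 377.6])]
scene [[-0.16, 0.74, -0.65, 1292.89], [0.99, 0.13, -0.1, 126.4], [0.02, -0.65, -0.76, 986.66], [0.0, 0.0, 0.0, 1.0]] 422.55832303915764
yellow [([209, 175, 12, 9, 65], [213.8, 178.9]), ([260, 186, 11, 10, 75], [264.5, 189.7]), ([209, 188, 6, 4, 20], [211.5, 189.4]), ([260, 199, 6, 5, 20], [262.5, 201.0])]
red [([8, 0, 60, 89, 1701], [38.1, 43.9]), ([69, 0, 66, 79, 1537], [105.2, 48.3]), ([177, 168, 127, 86, 3880], [241.0, 216.6]), ([522, 202, 15, 50, 413], [528.9, 226.5]), ([216, 297, 42, 32, 986], [236.6, 312.3])]
{'t': 0.1, 'q': array([ 6.72669191e+01,  2.42807139e+01,  9.34280866e+01,  5.97683122e-04,
        6.23718204e+01, -1.09034861e+00]), 'qvel': array([ 0.01234705,  0.03669914, -0.12334473, -0.03929844,  0.11092218,
       -0.01157625]), 'joint_torque': array([-7.82339775e-04, -5.58423901e+01, -2.82443297e+01, -1.01951787e-04,
        3.03560621e-03, -1.27428871e-05]), 'ee_pos': array([230.30812505, 580.47885287, 230.60913327]), 'tool_rot': array([-1.79919404e+02, -2.06318162e-03,  1.58356989e+02]), 'wrist_force': array([-0.03586559, -0.99541001,  0.58118396]), 'ft_torque': array([ 0.04070996,  0.01802955, -0.00907514]), 'gripper_force': 0.0, 'width': 0.9992538629674991}
```

View pics/top0.png

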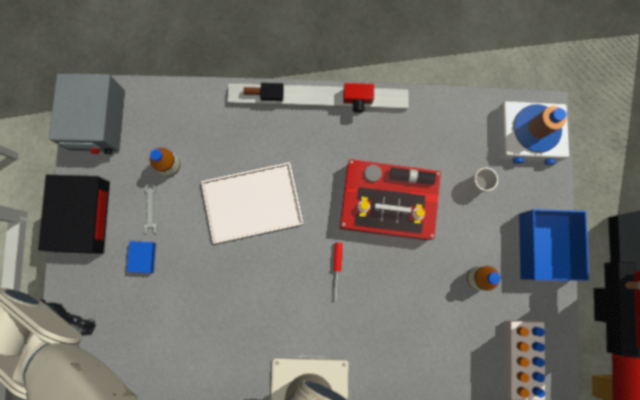

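View pics/scene0.png

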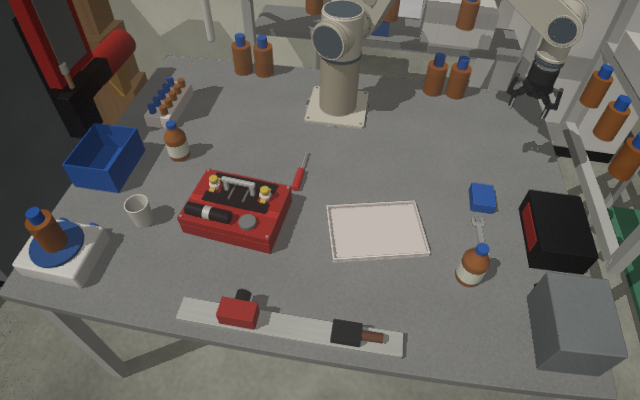

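Top: tray around (252,203); module around (390,200) with yellow rivets near (364,205) and (419,212), lens cap at (373,173), screwdriver at (337,270). Scene: rivets near (213,182) and (264,192), handle between them. I'll zoom in on both.

Run:
```python
from h import *
a=cv2.imread("pics/top0.png")[188:232,345:435]; b=cv2.imread("pics/scene0.png")[165:212,195:285]
f=lambda i:cv2.resize(i,None,fx=6,fy=6,interpolation=cv2.INTER_NEAREST)
cv2.imwrite("pics/z0.png",np.vstack([f(a),f(b)]))
c=cam("top");s=cam("scene")
def quad(c,lo,hi,z,near):
    h=cv2.cvtColor(cv2.GaussianBlur(c["image"],(3,3),0),cv2.COLOR_RGB2HSV);m=cv2.inRange(h,np.array(lo),np.array(hi))
    if lo[0]==0 and hi[1]==255: m|=cv2.inRange(h,np.array((172,)+lo[1:]),np.array((180,255,255)))
    cs=[k for k in cv2.findContours(m,cv2.RETR_EXTERNAL,cv2.CHAIN_APPROX_NONE)[0] if cv2.contourArea(k)>300]
    k=min(cs,key=lambda k:np.hypot(*(k.reshape(-1,2).mean(0)-near)))
    P=np.array([onz(c,p,z)[:2] for p in k.reshape(-1,2).astype(float)],np.float32)
    return cv2.minAreaRect(P)
for n,C,pm,pt in(("top",c,(388,197),(252,203)),("scene",s,(241,216),(377,230))):
    print(n,"module z70",quad(C,(0,110,50),(8,255,255),70,pm))
    print(n,"tray z18",quad(C,(0,0,165),(180,60,255),18,pt))
for n,C in(("top",c),("scene",s)):
    for st,ce in blobs(C["image"],(18,90,80),(36,255,255),8): print(n,st,ce,onz(C,ce,100).round(1))
```

```text
top module z70 ((568.8623046875, -214.26242065429688), (272.4552917480469, 203.74774169921875), 84.33956909179688)
top tray z18 ((556.6875, 187.02267456054688), (192.41818237304688, 272.40765380859375), 14.232439994812012)
scene module z70 ((554.3441162109375, -202.1082000732422), (292.5653381347656, 315.4776916503906), 84.56084442138672)
scene tray z18 ((559.8579711914062, 186.96865844726562), (186.61778259277344, 267.5843811035156), 14.523969650268555)
top [360, 196, 10, 14, 113] [364.2, 202.7] [ 551.6 -135.8  100. ]
top [415, 203, 10, 15, 106] [419.1, 209.9] [ 536.2 -290.4  100. ]
top [358, 212, 9, 5, 38] [362.3, 214.1] [ 519.4 -131.   100. ]
top [413, 219, 8, 6, 35] [416.7, 221.3] [ 503.9 -283.7  100. ]
top [595, 375, 8, 2, 11] [598.9, 375.4] [  86.6 -803.3  100. ]
scene [108, 75, 17, 21, 146] [115.6, 85.8] [ 141.3 -806.2  100. ]
scene [209, 175, 12, 9, 79] [213.9, 178.8] [ 526.1 -290.1  100. ]
scene [260, 185, 12, 11, 84] [264.7, 189.8] [ 541.3 -135.6  100. ]
scene [209, 187, 7, 6, 25] [211.6, 189.4] [ 566.3 -283.3  100. ]
scene [260, 199, 6, 5, 27] [262.6, 200.8] [ 581.5 -131.5  100. ]
```

View pics/z0.png

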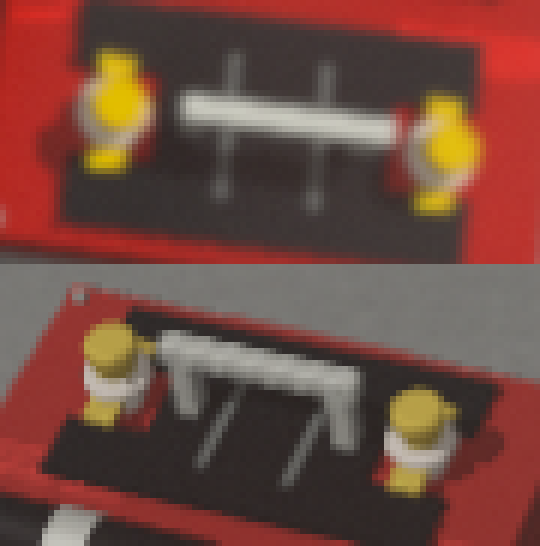

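Run:
```python
from h import *
c=cam("top");s=cam("scene")
for n,ut,us in(("a",(364.5,204.4),(263.9,187.7)),("b",(420.4,212.4),(212.9,177.3)),):
    print(n,onz(c,ut,108).round(1),onz(s,us,109).round(1),[np.round(x,1) for x in cross(c,ut,s,us)])
# handle bar blob ends
z=lambda x,y,ox,oy:(x/6+ox-.5,y/6+oy-.5)
print("bar top",onz(c,z(181,108,345,188),122).round(1),onz(c,z(395,130,345,188),122).round(1))
print("bar sc",onz(s,z(165,345-264,195,165),122).round(1),onz(s,z(352,378-264,195,165),122).round(1))
o=np.array([535,-211.5,0]);y=np.radians(-5.7);x=np.array([np.cos(y),np.sin(y),0]);Y=np.array([-x[1],x[0],0])
for v in(78,-78):
  P=o+v*Y+[0,0,109];print(P.round(1),proj(c,P).round(1),proj(s,P).round(1))
for n in((-65,-135),(-65,135),(135,135),(135,-135)):
  P=o+n[0]*x+n[1]*Y+[0,0,70];print(n,proj(c,P).round(1),proj(s,P).round(1))
```

```text
a [ 545.7 -135.9  108. ] [ 541.8 -137.1  109. ] [array([ 545.1, -135.6,  112.9]), np.float64(0.6)]
b [ 528.2 -292.3  108. ] [ 528.8 -290.6  109. ] [array([ 528. , -291.7,  108. ]), np.float64(1.2)]
bar top [ 541.5 -162.4  122. ] [ 534.4 -261.1  122. ]
bar sc [ 538.2 -258.2  122. ] [ 543.  -166.3  122. ]
[ 542.7 -133.9  109. ] [[363.8 205.4]] [[264.9 188.1]]
[ 527.3 -289.1  109. ] [[419.4 212.6]] [[213.6 177. ]]
(-65, -135) [[433.8 239.4]] [[207.5 167.1]]
(-65, 135) [[339.7 227.2]] [[291.9 185. ]]
(135, 135) [[348.1 158.8]] [[269.2 239.2]]
(135, -135) [[440.3 171. ]] [[177.  216.9]]
```

Heads: a ≈ (543.5,-136), b ≈ (528.5,-291), both at z ≈ 109, and their 156 mm spacing checks. Module yaw is about -5.65°. Tray is at (558,187), yaw 14.3°. Moving above rivet a.

Request:
{"fn": "play_rows", "kwargs": {
  "series": [
    [[-27.8,-27.5,0],0],
    [[-27.8,-27.5,0],0],
    [[-27.8,-27.5,0],0],
    [[-27.8,-27.5,0],0],
    [[-27.8,-27.5,0],0]
  ],
  "gripper": 1
}}

```text
t: 0.72
ee_pos: [309.2, 400.2, 231.3]
tool_rot: [180.0, 0.0, 158.4]
wrist_force: [0.8, 0.8, 0.7]
width: 1.0
gripper_force: 0.0
```

Request:
{"fn": "play_rows", "kwargs": {
  "series": [
    [[-27.8,-27.5,0],0],
    [[-27.8,-27.5,0],0],
    [[-27.8,-27.5,0],0],
    [[-27.8,-27.5,0],0],
    [[-27.8,-27.5,0],0]
  ]
}}

```text
t: 1.13
ee_pos: [387.9, 221.1, 231.6]
tool_rot: [180.0, 0.0, 158.4]
wrist_force: [0.7, 0.0, -0.5]
width: 0.996
gripper_force: 0.0
```

Request:
{"fn": "play_rows", "kwargs": {
  "series": [
    [[-27.8,-27.5,0],0],
    [[-27.8,-27.5,0],0],
    [[-27.8,-27.5,0],0],
    [[-27.8,-27.5,0],0],
    [[-27.8,-27.5,0],0]
  ]
}}

```text
t: 1.55
ee_pos: [466.4, 41.7, 231.6]
tool_rot: [180.0, 0.0, 158.3]
wrist_force: [1.4, 1.4, 0.3]
width: 1.002
gripper_force: 0.0
```

Request:
{"fn": "play_rows", "kwargs": {
  "series": [
    [[-27.8,-27.5,0],0],
    [[-27.8,-27.5,0],0],
    [[-27.8,-27.5,0],0],
    [[-27.8,-27.5,0],0],
    [[-27.8,-27.5,0],0]
  ]
}}

```text
t: 1.97
ee_pos: [544.8, -137.5, 231.4]
tool_rot: [180.0, 0.0, 158.3]
wrist_force: [0.1, 0.0, 0.7]
width: 1.002
gripper_force: 0.0
```

Request:
{"fn": "play_rows", "kwargs": {
  "series": [
    [[0,0,0],7],
    [[0,0,0],7],
    [[0,0,0],7],
    [[0,0,0],7],
    [[0,0,0],7]
  ]
}}

```text
t: 2.38
ee_pos: [544.3, -135.6, 231.2]
tool_rot: [-180.0, -0.0, 123.0]
wrist_force: [-0.8, 0.2, -0.1]
width: 1.001
gripper_force: 0.0
```

Request:
{"fn": "play_rows", "kwargs": {
  "series": [
    [[0,0,0],7],
    [[0,0,0],7],
    [[0,0,0],7],
    [[0,0,0],7],
    [[0,0,0],7]
  ]
}}

```text
t: 2.8
ee_pos: [544.4, -135.4, 231.3]
tool_rot: [-180.0, -0.0, 88.0]
wrist_force: [0.1, -0.1, -0.0]
width: 1.001
gripper_force: 0.0
```

Request:
{"fn": "play_rows", "kwargs": {
  "series": [
    [[0,0,0],4],
    [[0,0,0],0],
    [[0,0,0],0]
  ]
}}

```text
t: 3.05
ee_pos: [544.4, -135.4, 231.3]
tool_rot: [-180.0, -0.0, 84.5]
wrist_force: [0.5, -0.2, 0.1]
width: 1.0
gripper_force: 0.0
```

Request:
{"fn": "play_rows", "kwargs": {
  "series": [
    [[0,0,35],0],
    [[0,0,35],0],
    [[0,0,35],0],
    [[0,0,15],0],
    [[0,0,9],0]
  ]
}}

```text
t: 3.47
ee_pos: [542.8, -134.9, 99.6]
tool_rot: [-179.8, -0.0, 84.5]
wrist_force: [0.0, -0.4, -0.1]
width: 1.003
gripper_force: 0.0
```

Request:
{"fn": "play_rows", "kwargs": {
  "series": [
    [[0,0,9],0],
    [[0,0,0],0]
  ]
}}

```text
t: 3.63
ee_pos: [544.1, -135.3, 92.4]
tool_rot: [-179.9, -0.0, 84.4]
wrist_force: [-0.4, -0.5, -0.8]
width: 0.999
gripper_force: 0.0
```

Request:
{"fn": "play_rows", "kwargs": {
  "series": [
    [[0,0,0],0],
    [[0,0,0],0],
    [[0,0,0],0],
    [[0,0,0],0],
    [[0,0,0],0]
  ],
  "gripper": 0.45
}}

```text
t: 4.05
ee_pos: [544.9, -135.5, 94.1]
tool_rot: [179.9, 0.0, 84.4]
wrist_force: [-0.1, 1.0, -0.6]
width: 0.453
gripper_force: 0.0
```

Run:
```python
from h import *
f=lambda i:cv2.resize(i,None,fx=6,fy=6,interpolation=cv2.INTER_NEAREST)
c=cam("top");s=cam("scene")
cv2.imwrite("pics/z1.png",np.vstack([f(c["image"][188:232,320:410,::-1]),f(s["image"][160:207,215:305,::-1])]))
```

```text
(no output)
```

View pics/z1.png

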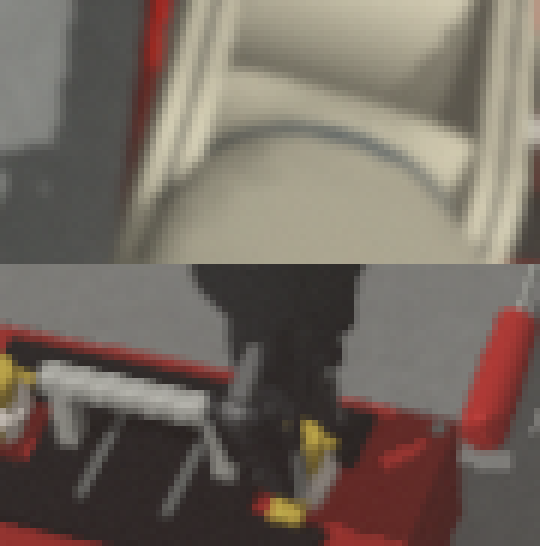

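The finger's right edge lies at about px 265 in scene, as expected for a centred grasp. Top is blocked by the arm. Closing.

Request:
{"fn": "play_rows", "kwargs": {
  "series": [
    [[0,0,1.5],0],
    [[0,0,0],0],
    [[0,0,0],0],
    [[0,0,0],0],
    [[0,0,0],0]
  ],
  "gripper": 0
}}

```text
t: 4.57
ee_pos: [544.6, -135.4, 91.9]
tool_rot: [180.0, 0.0, 84.4]
wrist_force: [0.5, -0.8, 2.6]
width: 0.269
gripper_force: 58.7
```

Request:
{"fn": "play_rows", "kwargs": {
  "series": [
    [[0,0,0],0],
    [[0,0,0],0]
  ]
}}

```text
t: 4.73
ee_pos: [544.6, -135.5, 91.9]
tool_rot: [180.0, 0.0, 84.3]
wrist_force: [-0.1, 0.6, 3.2]
width: 0.272
gripper_force: 58.7
```

Request:
{"fn": "play_rows", "kwargs": {
  "series": [
    [[0,0,-2],0],
    [[0,0,-2],0],
    [[0,0,-2],0],
    [[0,0,-2],0],
    [[0,0,0],0]
  ]
}}

```text
t: 5.15
ee_pos: [544.6, -135.4, 100.1]
tool_rot: [180.0, 0.0, 84.4]
wrist_force: [2.6, -0.7, -2.7]
width: 0.271
gripper_force: 59.4
```

Request:
{"fn": "play_rows", "kwargs": {
  "series": [
    [[0,0,-2],0],
    [[0,0,-2],0],
    [[0,0,-1.5],0],
    [[0,0,-1],0],
    [[0,0,0],0]
  ]
}}

```text
t: 5.57
ee_pos: [544.5, -135.4, 105.6]
tool_rot: [180.0, 0.0, 84.4]
wrist_force: [7.0, -2.0, -16.3]
width: 0.27
gripper_force: 60.9
```

Request:
{"fn": "play_rows", "kwargs": {
  "series": [
    [[0,0,-0.7],0],
    [[0,0,0],0],
    [[0,0,0],0]
  ]
}}

```text
t: 5.82
ee_pos: [544.5, -135.4, 105.6]
tool_rot: [180.0, 0.0, 84.4]
wrist_force: [9.2, -2.7, -23.0]
width: 0.269
gripper_force: 60.8
```

Request:
{"fn": "play_rows", "kwargs": {
  "series": [
    [[0,0,1],0],
    [[0,0,0],0],
    [[0,0,0],0],
    [[0,0,0],0],
    [[0,0,0],0]
  ],
  "gripper": 0.6
}}

```text
t: 6.23
ee_pos: [544.3, -135.3, 106.5]
tool_rot: [180.0, 0.0, 84.4]
wrist_force: [0.2, 0.9, 0.2]
width: 0.6
gripper_force: 0.0
```

Request:
{"fn": "play_rows", "kwargs": {
  "series": [
    [[0,0,-15],0],
    [[0,0,-30],0],
    [[0,0,-35],0],
    [[0,0,0],0]
  ]
}}

```text
t: 6.57
ee_pos: [547.9, -136.3, 192.3]
tool_rot: [179.5, 0.1, 84.4]
wrist_force: [1.7, -0.5, 0.5]
width: 0.601
gripper_force: 0.0
```

Run:
```python
from h import *
f=lambda i:cv2.resize(i,None,fx=6,fy=6,interpolation=cv2.INTER_NEAREST)
s=cam("scene")
cv2.imwrite("pics/z2.png",f(s["image"][160:220,195:305,::-1]))
```

```text
(no output)
```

View pics/z2.png

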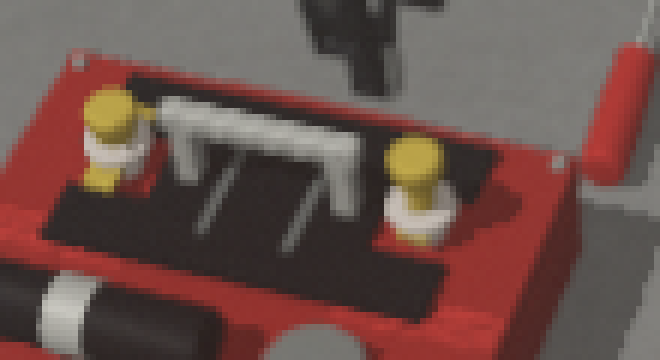

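Rivet a (head at zoom 415,160) is up with its legs drawn in, and the cover has not moved. Next is rivet b.

Request:
{"fn": "play_rows", "kwargs": {
  "series": [
    [[-39,0,0],0],
    [[-39,0,0],0],
    [[-39,0,0],0],
    [[-39,0,0],0],
    [[0,0,0],0]
  ]
}}

```text
t: 7.03
ee_pos: [528.2, -296.4, 185.7]
tool_rot: [180.0, 0.1, 84.1]
wrist_force: [-0.2, -0.6, 0.2]
width: 0.605
gripper_force: 0.0
```

Request:
{"fn": "play_rows", "kwargs": {
  "series": [
    [[0,0,30],0],
    [[0,0,30],0],
    [[0,0,20],0],
    [[0,0,9],0],
    [[0,0,0],0]
  ]
}}

```text
t: 7.45
ee_pos: [527.3, -289.4, 94.3]
tool_rot: [-179.7, -0.1, 84.4]
wrist_force: [-0.4, -0.2, -0.5]
width: 0.601
gripper_force: 0.0
```

Request:
{"fn": "play_rows", "kwargs": {
  "series": [
    [[0,0,5.5],0],
    [[0,0,0],0],
    [[0,0,0],0]
  ]
}}

```text
t: 7.7
ee_pos: [529.8, -290.8, 92.5]
tool_rot: [179.9, 0.0, 84.4]
wrist_force: [0.1, 0.1, 0.9]
width: 0.6
gripper_force: 0.0
```

Run:
```python
from h import *
o=sensors.get_obs();print(o["ee_pos"],o["tool_rot"],o["wrist_force"])
f=lambda i:cv2.resize(i,None,fx=6,fy=6,interpolation=cv2.INTER_NEAREST)
s=cam("scene")
cv2.imwrite("pics/z3.png",f(s["image"][150:210,170:280,::-1]))
```

```text
[ 529.75910002 -290.82756434   92.51144848] [1.79914869e+02 3.93680412e-02 8.43680785e+01] [0.07719902 0.12938389 0.88261439]
```

View pics/z3.png

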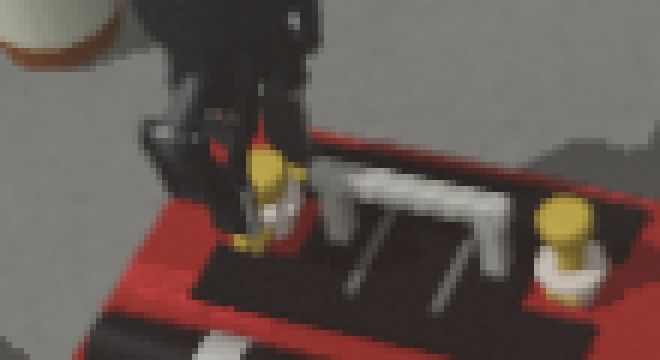

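The fingers straddle head b (zoom 268,175), and rivet a is still up. Gripping and pulling.

Request:
{"fn": "play_rows", "kwargs": {
  "series": [
    [[0,0,0],0],
    [[0,0,0],0],
    [[0,0,0],0],
    [[0,0,0],0],
    [[0,0,0],0]
  ],
  "gripper": 0
}}

```text
t: 8.17
ee_pos: [529.1, -290.8, 92.3]
tool_rot: [180.0, 0.0, 84.4]
wrist_force: [-2.2, 0.8, 6.4]
width: 0.268
gripper_force: 58.5
```

Request:
{"fn": "play_rows", "kwargs": {
  "series": [
    [[0,0,-2],0],
    [[0,0,-2],0],
    [[0,0,-2],0],
    [[0,0,-2],0],
    [[0,0,0],0]
  ]
}}

```text
t: 8.58
ee_pos: [529.1, -290.7, 99.7]
tool_rot: [-180.0, 0.0, 84.4]
wrist_force: [0.9, -1.2, -4.3]
width: 0.273
gripper_force: 59.4
```

Request:
{"fn": "play_rows", "kwargs": {
  "series": [
    [[0,0,-2],0],
    [[0,0,-2],0],
    [[0,0,-1.5],0],
    [[0,0,-1.5],0],
    [[0,0,0],0]
  ]
}}

```text
t: 9.0
ee_pos: [529.0, -290.7, 105.6]
tool_rot: [-180.0, 0.0, 84.4]
wrist_force: [4.3, -5.0, -16.0]
width: 0.267
gripper_force: 61.4
```

Request:
{"fn": "play_rows", "kwargs": {
  "series": [
    [[0,0,1.3],0],
    [[0,0,0],0],
    [[0,0,0],0],
    [[0,0,0],0],
    [[0,0,0],0]
  ],
  "gripper": 0.6
}}

```text
t: 9.42
ee_pos: [529.3, -290.6, 105.8]
tool_rot: [180.0, 0.0, 84.4]
wrist_force: [0.2, -0.8, 1.1]
width: 0.599
gripper_force: 0.0
```

Request:
{"fn": "play_rows", "kwargs": {
  "series": [
    [[0,0,-15],0],
    [[0,0,-30],0],
    [[0,0,-35],0],
    [[0,0,0],0],
    [[0,0,0],0]
  ]
}}

```text
t: 9.83
ee_pos: [530.5, -291.4, 187.9]
tool_rot: [179.7, 0.1, 84.4]
wrist_force: [-1.0, 0.0, -1.4]
width: 0.599
gripper_force: 0.0
```

Run:
```python
from h import *
o=sensors.get_obs();print(o["ee_pos"],o["tool_rot"],o["wrist_force"])
f=lambda i:cv2.resize(i,None,fx=6,fy=6,interpolation=cv2.INTER_NEAREST)
s=cam("scene")
cv2.imwrite("pics/z4.png",f(s["image"][150:220,185:295,::-1]))
```

```text
[ 530.49801987 -291.35734414  187.92807259] [1.79725932e+02 1.18839688e-01 8.43550092e+01] [-1.03488086  0.04791303 -1.35735831]
```

View pics/z4.png

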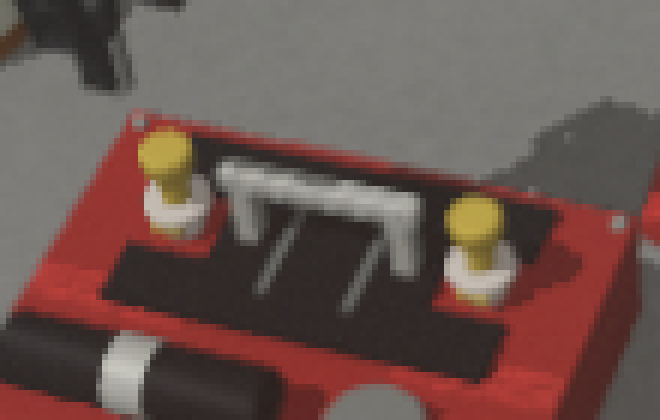

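Both pins are up (zoom 165,160 and 475,225) with the cover in place. Now the handle.

Request:
{"fn": "play_rows", "kwargs": {
  "series": [
    [[39,0.5,0],0],
    [[39,0.5,0],0],
    [[0,0,0],0],
    [[0,0,30],0],
    [[0,0,30],0]
  ]
}}

```text
t: 10.3
ee_pos: [538.6, -212.6, 125.1]
tool_rot: [179.9, 0.1, 84.5]
wrist_force: [-0.4, -0.0, -0.4]
width: 0.598
gripper_force: 0.0
```

Request:
{"fn": "play_rows", "kwargs": {
  "series": [
    [[0,0,20],0],
    [[0,0,9.5],0],
    [[0,0,0],0],
    [[0,0,0],0]
  ]
}}

```text
t: 10.63
ee_pos: [537.4, -213.1, 95.2]
tool_rot: [-179.9, -0.0, 84.4]
wrist_force: [0.5, 0.3, 0.7]
width: 0.602
gripper_force: 0.0
```

Request:
{"fn": "play_rows", "kwargs": {
  "series": [
    [[0,0,0],0],
    [[0,0,0],0],
    [[0,0,0],0],
    [[0,0,0],0],
    [[0,0,0],0]
  ],
  "gripper": 0
}}

```text
t: 11.05
ee_pos: [538.5, -213.5, 97.1]
tool_rot: [179.9, 0.0, 84.4]
wrist_force: [-0.7, -0.4, 6.7]
width: 0.13
gripper_force: 59.5
```

Request:
{"fn": "play_rows", "kwargs": {
  "series": [
    [[0,0,0],0],
    [[0,0,0],0],
    [[0,0,0],0]
  ]
}}

```text
t: 11.3
ee_pos: [538.4, -213.5, 97.0]
tool_rot: [179.9, 0.0, 84.4]
wrist_force: [-1.2, -0.2, 6.3]
width: 0.127
gripper_force: 59.5
```

Request:
{"fn": "play_rows", "kwargs": {
  "series": [
    [[0,0,-3],0],
    [[0,0,-5],0],
    [[0,0,-8],0],
    [[0,0,-8],0],
    [[0,0,-8],0]
  ]
}}

```text
t: 11.72
ee_pos: [537.7, -213.0, 128.5]
tool_rot: [-180.0, -0.0, 84.4]
wrist_force: [-0.5, 0.7, -3.6]
width: 0.128
gripper_force: 58.6
```

Request:
{"fn": "play_rows", "kwargs": {
  "series": [
    [[0,0,-12],0],
    [[0,0,-15],0],
    [[0,0,-15],0],
    [[0,0,-15],0],
    [[0,0,-12],0]
  ]
}}

```text
t: 12.13
ee_pos: [538.1, -213.3, 198.9]
tool_rot: [179.9, 0.0, 84.4]
wrist_force: [0.6, 0.5, -4.7]
width: 0.125
gripper_force: 58.8
```

Request:
{"fn": "play_rows", "kwargs": {
  "series": [
    [[0,0,-5],0],
    [[0,0,0],0],
    [[0,0,0],0]
  ]
}}

```text
t: 12.38
ee_pos: [537.6, -213.0, 201.8]
tool_rot: [180.0, 0.0, 84.4]
wrist_force: [-0.6, -0.7, -3.9]
width: 0.128
gripper_force: 58.7
```

Run:
```python
from h import *
o=sensors.get_obs();print(o["ee_pos"],o["tool_rot"],o["wrist_force"],o["width"])
s=cam("scene")
cv2.imwrite("pics/z5.png",cv2.resize(s["image"][90:230,165:305,::-1],None,fx=4,fy=4,interpolation=cv2.INTER_NEAREST))
# cover centre relative to tcp: use cover reference = module origin estimate (536.8,-213)
p=o["ee_pos"];print("delta to tray",np.array([558,187])-p[:2])
yaw=np.radians(o["tool_rot"][2]);x=np.array([np.cos(yaw),np.sin(yaw)]);y=np.array([x[1],-x[0]])
d=np.array([558,187])-p[:2];print("tool",d@x,d@y)
```

```text
[ 537.58558653 -213.03664289  201.7842799 ] [1.79992331e+02 2.49643078e-03 8.43550278e+01] [-0.61667024 -0.70203369 -3.9218622 ] 0.1277309698530651
delta to tray [ 20.41441347 400.03664289]
tool 400.1047090312477 -19.033805247781643
```

View pics/z5.png

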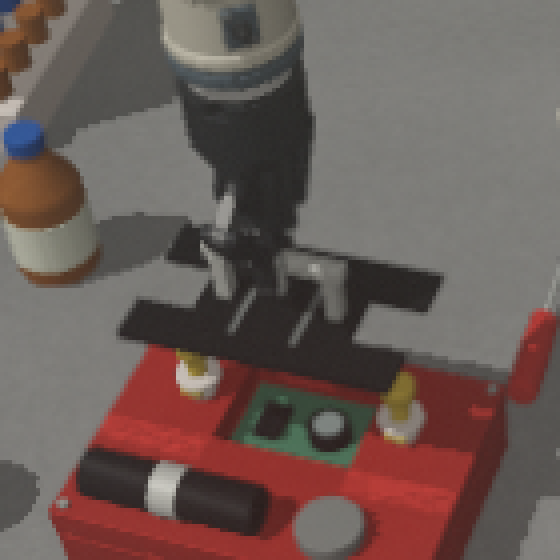

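The cover is lifted and level, both pins are up, and the module is open. Carrying it to the tray.

Request:
{"fn": "play_rows", "kwargs": {
  "series": [
    [[8,-0.5,0],0],
    [[18,-1,0],0],
    [[25,-1.2,0],0],
    [[25,-1.2,0],0],
    [[25,-1.2,0],0]
  ]
}}

```text
t: 12.85
ee_pos: [541.9, -110.6, 200.7]
tool_rot: [-179.9, -0.0, 84.3]
wrist_force: [0.3, -0.1, -4.0]
width: 0.13
gripper_force: 58.7
```

Request:
{"fn": "play_rows", "kwargs": {
  "series": [
    [[25,-1.2,0],0],
    [[25,-1.2,0],0],
    [[25,-1.2,0],0],
    [[25,-1.2,0],0],
    [[25,-1.2,0],0]
  ]
}}

```text
t: 13.27
ee_pos: [548.1, 14.6, 200.8]
tool_rot: [-179.9, -0.0, 84.4]
wrist_force: [0.2, 0.0, -3.3]
width: 0.124
gripper_force: 58.7
```

Request:
{"fn": "play_rows", "kwargs": {
  "series": [
    [[25,-1.2,0],0],
    [[25,-1.2,0],0],
    [[25,-1.2,0],0],
    [[25,-1.2,0],0],
    [[25,-1.2,0],0]
  ]
}}

```text
t: 13.68
ee_pos: [554.3, 139.5, 200.8]
tool_rot: [-179.9, 0.0, 84.4]
wrist_force: [-0.4, 0.4, -3.6]
width: 0.123
gripper_force: 58.7
```

Request:
{"fn": "play_rows", "kwargs": {
  "series": [
    [[25,-1.2,0],0],
    [[15,-0.6,0],0],
    [[9,0,0],0],
    [[0,0,0],0],
    [[0,0,0],0]
  ]
}}

```text
t: 14.1
ee_pos: [557.9, 186.5, 201.2]
tool_rot: [-180.0, 0.1, 84.4]
wrist_force: [-0.4, 0.1, -3.8]
width: 0.132
gripper_force: 58.7
```

Request:
{"fn": "play_rows", "kwargs": {
  "series": [
    [[0,0,0],-4],
    [[0,0,0],-6],
    [[0,0,0],-6],
    [[0,0,0],-4],
    [[0,0,0],0]
  ]
}}

```text
t: 14.52
ee_pos: [558.2, 185.2, 201.6]
tool_rot: [-180.0, 0.0, 104.4]
wrist_force: [-0.2, -0.3, -4.4]
width: 0.128
gripper_force: 58.7
```

Request:
{"fn": "play_rows", "kwargs": {
  "series": [
    [[0,0,10],0],
    [[0,0,20],0],
    [[0,0,20],0],
    [[0,0,20],0],
    [[0,0,15],0]
  ]
}}

```text
t: 14.93
ee_pos: [557.3, 185.8, 114.4]
tool_rot: [-179.9, 0.0, 104.2]
wrist_force: [0.6, 0.1, -3.3]
width: 0.125
gripper_force: 58.7
```

Run:
```python
from h import *
o=sensors.get_obs();print(o["ee_pos"],o["tool_rot"],o["wrist_force"],o["width"])
s=cam("scene")
cv2.imwrite("pics/z6.png",cv2.resize(s["image"][120:280,290:490,::-1],None,fx=3,fy=3,interpolation=cv2.INTER_NEAREST))
```

```text
[557.34258623 185.79477291 114.44734618] [-1.79880648e+02  1.31342593e-02  1.04166051e+02] [ 0.56189313  0.14999885 -3.2907428 ] 0.1254898434093288
```

View pics/z6.png

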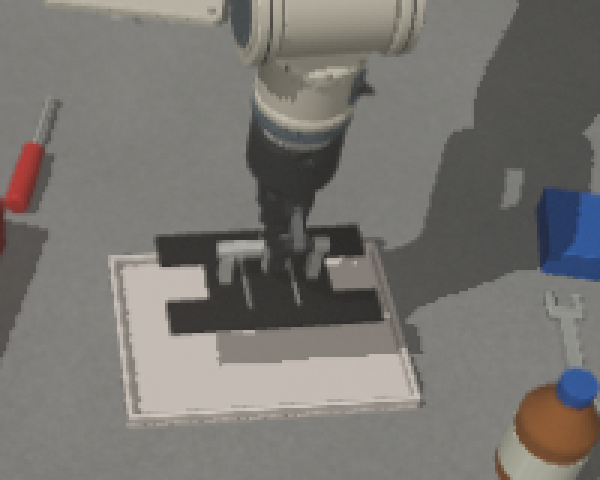

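The cover is level and lines up with the tray, its shadow inside the walls. Lowering it gently.

Request:
{"fn": "play_rows", "kwargs": {
  "series": [
    [[0,0,20],0],
    [[0,0,18],0],
    [[0,0,15],0],
    [[0,0,12],0],
    [[0,0,8],0]
  ]
}}

```text
t: 15.4
ee_pos: [557.8, 186.3, 42.4]
tool_rot: [-179.9, 0.0, 104.3]
wrist_force: [-0.2, 0.3, -4.5]
width: 0.129
gripper_force: 58.9
```

Request:
{"fn": "play_rows", "kwargs": {
  "series": [
    [[0,0,3],0],
    [[0,0,2],0],
    [[0,0,2],0],
    [[0,0,2],0],
    [[0,0,0],0]
  ]
}}

```text
t: 15.82
ee_pos: [558.6, 186.9, 35.0]
tool_rot: [180.0, -0.0, 104.3]
wrist_force: [-0.5, -0.0, -3.1]
width: 0.125
gripper_force: 58.9
```

Request:
{"fn": "play_rows", "kwargs": {
  "series": [
    [[0,0,0.7],0],
    [[0,0,0.7],0],
    [[0,0,0],0],
    [[0,0,0],0]
  ]
}}

```text
t: 16.15
ee_pos: [558.4, 186.9, 33.5]
tool_rot: [180.0, -0.0, 104.4]
wrist_force: [0.3, -0.2, -4.7]
width: 0.124
gripper_force: 58.9
```

Request:
{"fn": "play_rows", "kwargs": {
  "series": [
    [[0,0,0.7],0],
    [[0,0,0.7],0],
    [[0,0,0],0],
    [[0,0,0],0]
  ]
}}

```text
t: 16.48
ee_pos: [558.4, 186.9, 32.1]
tool_rot: [180.0, -0.0, 104.4]
wrist_force: [-1.1, -0.7, -1.0]
width: 0.13
gripper_force: 59.3
```

Request:
{"fn": "play_rows", "kwargs": {
  "series": [
    [[0,0,0.4],0],
    [[0,0,0],0],
    [[0,0,0],0],
    [[0,0,0],0]
  ]
}}

```text
t: 16.82
ee_pos: [558.4, 186.9, 32.1]
tool_rot: [180.0, -0.0, 104.4]
wrist_force: [-2.3, -0.9, 4.6]
width: 0.125
gripper_force: 60.2
```

Seated: the force turned from -4 N to +4.6 N at the expected height. Releasing.

Request:
{"fn": "play_rows", "kwargs": {
  "series": [
    [[0,0,0],0],
    [[0,0,0],0],
    [[0,0,0],0],
    [[0,0,0],0],
    [[0,0,0],0]
  ],
  "gripper": 0.6
}}

```text
t: 17.23
ee_pos: [558.4, 186.8, 31.4]
tool_rot: [180.0, -0.0, 104.4]
wrist_force: [0.5, -0.7, -0.0]
width: 0.602
gripper_force: 0.0
```

Request:
{"fn": "play_rows", "kwargs": {
  "series": [
    [[0,0,-10],0],
    [[0,0,-20],0],
    [[0,0,-35],0],
    [[0,0,-35],0],
    [[0,0,-35],0]
  ]
}}

```text
t: 17.65
ee_pos: [557.9, 186.7, 168.4]
tool_rot: [-180.0, 0.0, 104.4]
wrist_force: [1.1, 0.5, 0.1]
width: 0.598
gripper_force: 0.0
```

Request:
{"fn": "play_rows", "kwargs": {
  "series": [
    [[0,0,-35],0],
    [[0,0,-20],0],
    [[0,0,0],0],
    [[0,0,0],0],
    [[0,0,0],0]
  ]
}}

```text
t: 18.07
ee_pos: [557.6, 186.6, 221.2]
tool_rot: [-180.0, 0.0, 104.4]
wrist_force: [-0.1, 0.7, -0.5]
width: 0.597
gripper_force: 0.0
```

Run:
```python
from h import *
s=cam("scene")
cv2.imwrite("pics/z7.png",cv2.resize(s["image"][120:290,100:500,::-1],None,fx=2,fy=2,interpolation=cv2.INTER_NEAREST))
```

```text
(no output)
```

View pics/z7.png

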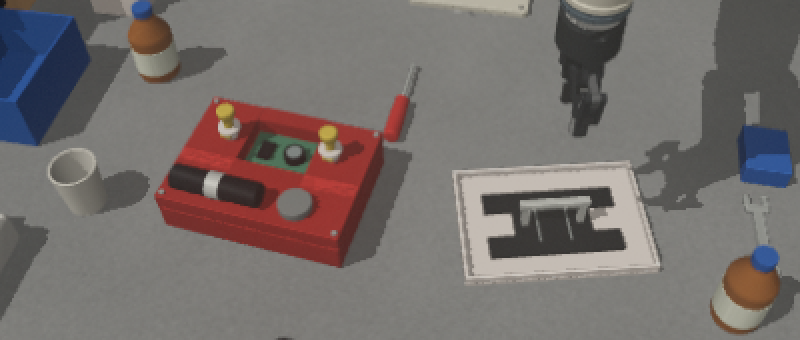

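The cover lies flat and centred in the tray (zoom 555,222), both pins stand up, and nothing else has moved.

```bash
python3 -c "
from bench import bot
print(bot.job_done())"
```

```text
the job is handed in; nothing more can be done
None
```

I handed the job in at about 18 s of the 58 s allowed: both rivet pins are fully up, the cover lies flat and handle up in the middle of the tray, and nothing else in the last picture had moved; the hand-in gave no verdict.

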